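Empty the bar gauge and zero it

TASK

Empty and re-zero the bar gauge: pull its sprung plunger knob straight out to the stop and hold it there for about a second so that the round test bar rolls down into the catch tray, then guide the knob gently back fully home without letting it snap shut. Then take the slim stylus (not the ball-topped burnisher) out of its stand, press the zero button at the bottom of its narrow recess fully down with the stylus tip for a moment, and put the stylus back upright in its own stand, collar seated on the wood. Leave the burnisher and the other things on the table where they are.

Things in the scene. Friction and masses are not known exactly. Their poses are not given: they have to be found in the camera images.
- gauge: Fixed grey bench gauge, front to its own -x; origin on the table. Foot x -142..52, y +-50 mm. Its head leans 30 deg (0.52 rad) forward: outward normal n = (-0.497, 0, 0.868), uphill u = (0.868, 0, 0.497), v = y. From the point (0,0,62 mm): head plate u -24..50, v -41..75, n 58..83 mm; plunger axis u 0 v 0; button recess axis u 0 v 50. Highest fixed point 160 mm.
- plunger (a joint): Sprung plunger of the gauge, slide in m: 0 = home, 0.030 = out at the stop, along n. Pulls back with 3 N at home to 7.5 N at the stop; its flat steel foot is the gate that holds the test bar.
- plunger_knob (a point): Middle of the plunger's black ribbed round knob (moves with it); z axis = pull direction n, y = gauge y. Knob 29 mm across, 24 mm tall (10 mm below to 14 mm above this point along n). Its underside is 16 mm off the head's face at home; stem 12 mm, with a 22 mm bush 5 mm high round its foot.
- zero_button (a joint): Zero button of the gauge, slide in m: 0 = up, 0.005 = fully down, along -n. Takes 1.5 N to start and 4 N fully down.
- zero_button_top (a point): Centre of the top face of the 10 mm steel zero button (moves with it); z axis = n. It lies 20 mm below the head's top face in a 13 mm wide hole with a 3 mm chamfer, so a tool must enter along n.
- tray_floor (a point): Centre of the floor of the gauge's open aluminium catch tray, in front of the slope; axes as the gauge. Floor inside about 74 mm (x) by 76 mm (y), walls 42 mm above the table.
- test_bar: Round terracotta test bar, 20 mm across and 50 mm long, 60 g; origin at its middle, its axis is its own y. It starts on the slope under the head, behind the plunger's foot.
- stylus: Slim stylus that stands upright in its stand: brass collar 24 mm across, 6 mm thick; above it a plain round light-wood handle 14 mm across, 62 mm long, flat top; below it a steel shank 10 mm across, 22 mm long, then a 6 mm tip; origin at the underside of the collar, z up along the handle. 40 g.
- stylus_tip (a point): End of the stylus tip, 50 mm below the collar's underside.
- stylus_grip (a point): Place to grip the stylus handle, on its axis 34 mm above the collar's underside.
- stylus_stand: Wooden block 56x56x60 mm, fixed, with a 16 mm round hole, 56 mm deep, in the middle of its top; origin at the centre of its underside. The stylus stands in it, collar on the block's top (z = 60 mm).
- burnisher: Stout burnisher like the stylus but with a 33 mm wooden ball on top, 20 mm handle, 30 mm brass collar; origin at the collar's underside; its top is 77 mm above it. Not to be used.
- burnisher_stand: Wooden block 56x56x60 mm, fixed, that holds the burnisher; origin at the centre of its underside.
- tool_crock: Dark glazed tool crock full of clay tools, 108 mm across, rim 112 mm high, 194 mm tall with its tools, fixed, standing close behind the stylus stand (its axis about 102 mm from the stylus, so there is no room for a finger between an open gripper and it on that side). Origin at the centre of its underside.
- glaze_jar_a: White glaze jar with dark lid, 62 mm across, 77 mm tall; bystander; origin at its underside.
- glaze_jar_b: White glaze jar with red lid, 56 mm across, 70 mm tall; bystander; origin at its underside.
- pinch_pot: Brown clay pinch pot, 72 mm across, 64 mm tall; bystander; origin at its underside.
- stamp: White plaster stamp, 31 mm across, 53 mm tall; bystander; origin at its underside.
- cone_plug: Brown cone plug, 23 mm across, 28 mm tall; bystander; origin at its underside.
- rib_wood: Flat kidney-shaped wooden rib, 45x90x6 mm; bystander; origin at its underside.
Mind the look-alikes: they are no part of the job. What is shaped like the stylus_stand but blue is not meant.

How it is judged:
By the outcome, as a careful person would: the job done as asked, in the order asked, and still so for the second after the job is handed in, with the robot touching nothing.
It also fails if it takes over 72 s, if anything falls off the work surface, if the arm or the gripper's body presses on something with over 40 N, if the wrist force passes 120 N, or if a joint passes its speed limit or range.

ROBOT

A 6-joint arm with a two-finger parallel gripper is mounted at the origin on a cart in front of the work surface, level with it; the furniture and walls round the work are solid. World frame = base frame: x ahead of the robot, y to its left, z up, the work surface at z = 0. Lengths are in m, angles in rad, forces in N, time in s.
With the tool pointing down it reaches from about 0.35 to 0.95 m from the base axis. Payload 17.4 kg.
Tool frame: the origin (TCP) lies on the centre line of the jaws, within the pads' length; the fingertips stand 25 mm ahead of it and the grasp point (between the pads) lies 6 mm ahead of it; z points along the fingers, y is the line along which they close (so a half turn about z gives the same grasp; the last joint's range is limited). The gripper opens to 93 mm and grips with 3 to 60 N. Pads are 15 mm wide; open, the fingers measure 128 mm over their backs; the gripper's body (75 mm by 188 mm) begins 65 mm behind the grasp point.
Start: joints at [-1.165, 0.116, 1.442, -0, 1.584, -0.038], TCP at [0.29, -0.61, 0.244] pointing down, gripper open.
Joint ranges: [-2.83, 2.83], [-0.83, 2.19], [0.07, 2.5], [-1.14, 4.28], [0.01, 3], [-2.97, 2.97]. Speed limits (rad/s): [1.89, 1.89, 2.22, 3.14, 3.14, 3.14].

INTERFACE

Orientations are given as [roll, pitch, yaw] about the fixed x, y, z axes, in that order (R = Rz(yaw) Ry(pitch) Rx(roll)).
In Python, from station import readout, optics, sign_off gives the robot as it stands.
- The arm moves only by the shell command python3 -m jog 'ROWS' [OPENING] [FORCE]. ROWS is a JSON object of lists of equal length, an entry for each row: "dp": the shift along the world's x, y, z in cm, a list of three; "angular": the turn, a rotation vector about the world's x, y, z in degrees, a list of three. A call has 1 to 20 rows; each row is the pose to reach, as a shift and turn from the pose commanded when the call began; what a row does not reach only later rows make up. A row lasts 1/12 s, in which the tool goes at most 41.7 mm and 7.16 degrees, less where a joint would pass 70% of its speed; a pose out of reach is approached as far as the arm can. A call with a gripper value outside its range is refused whole. OPENING is the closure, from -1 (fully open) to 1 (shut), set as the call begins (- or left out, the last holds). The fingers move at their own pace and stop on an object; FORCE is the grip in N (left out, the last holds). Time passes only in rows, so rows that repeat a pose let the fingers close. It gives the time, the measured TCP pose, the force, the opening and the grip force at its end, in the units of the state.
- readout.state(): the state, without advancing time (a new reading comes with each control period).
- optics.grab_frame(name): name is "side" or "top"; returns (picture, depth): 400x640x3 uint8, red, green, blue; 400x640 float32, m along the optical axis (not along the pixel's ray), 0 where there is no reading.
- optics.camera_params(name): a dict with "K" (3x3 intrinsics, pixels), "dist" ([k1, k2, p1, p2, k3] as OpenCV has them; the pictures are not rectified), "pose" (4x4, takes a point from camera to world coordinates). Camera axes: x right, y down, z forward; pixel columns grow to the right and rows downward; lengths in m; the calibration is good to about 2 mm. A picture is of the moment at which its call begins. camera_params takes no time and is no camera call.
- sign_off(): hands the job in; it is judged then, once.
The state is a dict: "clock": time; "joint_positions": joint angles; "dq": joint speeds; "tau": joint torques, N m; "eef_pos": TCP position; "ee_rot": TCP orientation; "ft_force": force on the tool from outside, world axes, zero at the start; "wrist_torque": the same for the moment, N m; "width": finger opening in m; "finger_force": force on a finger pad.
Only numpy, scipy, OpenCV 4.12 (cv2) and the standard library are available. Lean on these libraries where they do the work, as an engineer would, in place of code of your own. Each camera call takes 0.05 s, during which the arm holds its last target. There are 200 camera calls.

## Working session

There is one attempt and no reset: what is moved stays moved. The work goes in short steps, Python scripts to look and compute and a shell command to move; the robot and the scene stay as the last step left them, time stands still between calls to the robot, and variables do not carry over. Pictures are saved under pics/ and viewed, at most 13 in all, crops included, and the job is handed in when it is done.

```bash
mkdir -p pics; ls; python3 - <<'E'
from station import readout, optics
import cv2,numpy as np
for n in("side","top"):
    p,d=optics.grab_frame(n); cv2.imwrite(f"pics/{n}0.png",p[:,:,::-1]); np.save(f"pics/{n}0.npy",d)
    c=optics.camera_params(n); print(n,np.round(c["K"],1).tolist(),c["dist"],np.round(c["pose"],3).tolist())
print(readout.state())
E
```

```text
pics
side [[485.8, 0.0, 318.7], [0.0, 485.8, 205.5], [0.0, 0.0, 1.0]] [0.02655716 0.         0.         0.         0.        ] [[0.397, -0.805, 0.441, -0.11], [-0.918, -0.343, 0.2, -0.344], [-0.009, -0.484, -0.875, 1.502], [0.0, 0.0, 0.0, 1.0]]
top [[515.9, 0.0, 327.2], [0.0, 515.9, 202.0], [0.0, 0.0, 1.0]] [-0.06409197  0.          0.          0.          0.        ] [[-0.007, -0.997, 0.075, 0.461], [-1.0, 0.007, 0.004, -0.044], [-0.004, -0.075, -0.997, 1.715], [0.0, 0.0, 0.0, 1.0]]
{'clock': 0.1, 'joint_positions': array([-1.16481840e+00,  1.16432353e-01,  1.44221792e+00, -3.68597054e-06,
        1.58397751e+00, -3.78039176e-02]), 'dq': array([-7.22167469e-04,  3.80748198e-06, -1.37498936e-03,  9.01444256e-04,
        1.50001148e-05,  1.24687023e-03]), 'tau': array([ 3.62781735e-03, -7.22893167e+01, -6.23865080e+01,  7.82430056e-02,
        2.27544189e-02, -6.03023432e-05]), 'eef_pos': array([ 0.28974239, -0.60947476,  0.24297073]), 'ee_rot': array([-3.14055813e+00, -3.54394364e-05,  4.43781776e-01]), 'ft_force': array([ 0.56638149, -0.46808397, -0.11093333]), 'wrist_torque': array([-0.00239637, -0.02999837, -0.00221249]), 'finger_force': 0.0, 'width': 0.09300842764373725}
```

View pics/side0.png

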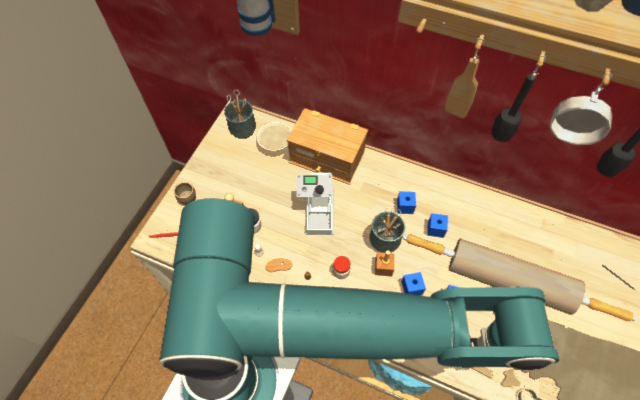

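View pics/top0.png

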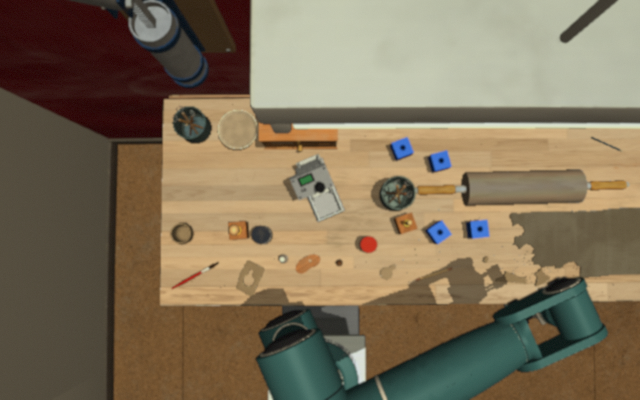

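Candidates in the top view: stylus in the brown stand (404,223); burnisher with its ball in the brown stand (237,230); blue blocks (402,149), (440,160), (438,232), (478,229), which are decoys. By the description I choose (404,223). The gauge is at about (317,188), with the knob at (319,187) and the tray at (325,205).

```bash
cat > h.py <<'E'
import numpy as np,cv2
from station import optics,readout
def rays(n,px):
    c=optics.camera_params(n);K=np.array(c["K"]);P=np.array(c["pose"])
    q=cv2.undistortPoints(np.array(px,float).reshape(-1,1,2),K,np.array(c["dist"])).reshape(-1,2)
    return P[:3,3],np.c_[q,np.ones(len(q))]@P[:3,:3].T
def cloud(n,d):
    v,u=np.mgrid[0:400,0:640]; o,r=rays(n,np.c_[u.ravel(),v.ravel()])
    return (o+r*d.reshape(-1,1)).reshape(400,640,3)
def proj(n,p):
    c=optics.camera_params(n);P=np.linalg.inv(c["pose"])
    return cv2.projectPoints(np.array(p,float).reshape(-1,1,3),cv2.Rodrigues(P[:3,:3])[0],P[:3,3],np.array(c["K"]),np.array(c["dist"]))[0].reshape(-1,2)
E
python3 - <<'E'
from h import *
s=cv2.imread("pics/side0.png");t=cv2.imread("pics/top0.png")
r=lambda im,x,y,w,h,k:cv2.resize(im[y:y+h,x:x+w],None,fx=k,fy=k,interpolation=cv2.INTER_CUBIC)
a=r(t,280,145,80,80,5);b=r(t,370,170,80,80,5)[:,:400]
c=r(s,285,160,80,80,5)
e=r(s,350,210,80,80,5)
im=np.vstack([np.hstack([a,b]),np.hstack([c,e])]);cv2.imwrite("pics/crop1.png",cv2.resize(im,(600,600)))
for n in("side","top"):
    X=cloud(n,np.load(f"pics/{n}0.npy"));np.save(f"pics/{n}X.npy",X)
    print(n,[ (p,np.round(X[p[1],p[0]],3).tolist()) for p in ([(385,262),(387,255),(388,232),(319,190),(342,266)] if n=="side" else [(404,223),(397,193),(319,187),(368,244),(300,130),(420,105),(420,60),(330,210),(525,187)])])
E
```

```text
side [((385, 262), [0.508, -0.291, 0.067]), ((387, 255), [0.51, -0.291, 0.119]), ((388, 232), [0.605, -0.265, 0.078]), ((319, 190), [0.616, -0.017, 0.164]), ((342, 266), [0.438, -0.172, 0.076])]
top [((404, 223), [0.516, -0.282, 0.071]), ((397, 193), [0.608, -0.254, 0.123]), ((319, 187), [0.622, -0.014, 0.178]), ((368, 244), [0.45, -0.166, 0.075]), ((300, 130), [0.804, 0.045, 0.141]), ((420, 105), [0.552, -0.106, 1.371]), ((420, 60), [0.584, -0.107, 1.37]), ((330, 210), [0.563, -0.047, 0.003]), ((525, 187), [0.626, -0.663, 0.105])]
```

View pics/crop1.png

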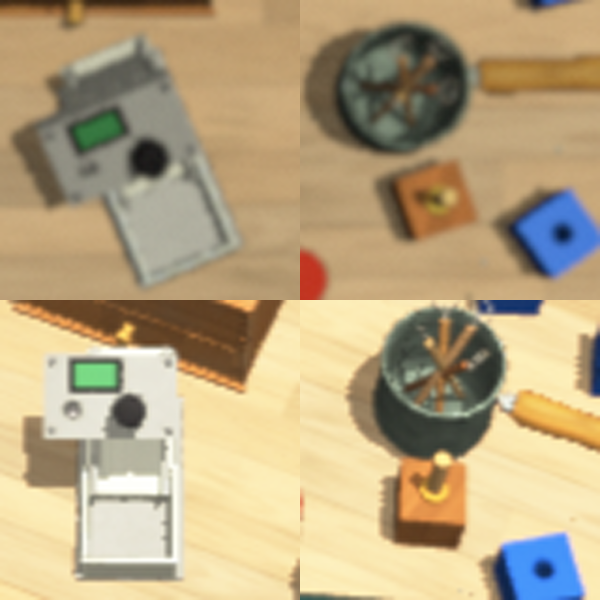

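```bash
cat > fit.py <<'E'
from h import *
from scipy.optimize import least_squares
from scipy.spatial.transform import Rotation as R
th=0.52; N=np.array([-np.sin(th),0,np.cos(th)]);U=np.array([np.cos(th),0,np.sin(th)]);V=np.array([0,1,0.])
G=lambda u,v,n:np.array([0,0,.062])+(u*U+v*V+n*N)/1000
def world(p,L): return R.from_euler('z',p[2]).apply(np.atleast_2d(L))+[p[0],p[1],0]
if __name__=="__main__":
    sp=lambda l,ox,oy,cx,cy:np.array([(ox+(x-cx)/3.75-.4,oy+(y-cy)/3.75-.4) for x,y in l])
    face=[G(50,75,83),G(50,-41,83),G(-24,-41,83),G(-24,75,83)]
    def cen(n,box):
        im=cv2.imread(f"pics/{n}0.png").max(2).astype(float);x,y,w,h=box
        m=np.clip(90-im[y:y+h,x:x+w],0,50);vv,uu=np.mgrid[y:y+h,x:x+w];return np.array([(m*uu).sum(),(m*vv).sum()])/m.sum(),m.sum()/50
    a=np.linspace(0,2*np.pi,40)
    kn=np.array([G(14.5*np.cos(t),14.5*np.sin(t),n) for t in a for n in(99,123)])
    def hc(n,W):
        m=cv2.moments(cv2.convexHull(proj(n,W).astype(np.float32)));return np.array([m['m10'],m['m01']])/m['m00']
    cs,ct=cen("side",(311,183,17,12)),cen("top",(312,181,15,13));print(cs,ct)
    S=sp([(43,350),(177,347),(180,437),(43,437)],285,160,0,300)
    T=sp([(35,128),(165,75),(203,150),(70,203),(240,243),(145,285)],280,145,0,0)
    fT=face
    def res(p,parts=False):
        r=[proj("side",world(p,face))-S, proj("top",world(p,face))-T[:4],3*(hc("side",world(p,kn))-cs[0])[None],3*(hc("top",world(p,kn))-ct[0])[None]]
        return r if parts else np.vstack(r).ravel()
    s=least_squares(res,[.64,0,.4],loss='soft_l1');p=s.x;print("gauge",p)
    for r in res(p,True):print(np.round(r,1).tolist())
    for n in("side","top"):
        X=np.load(f"pics/{n}X.npy").reshape(-1,3);L=R.from_euler('z',-p[2]).apply(X-[p[0],p[1],0])-[0,0,.062]
        u,v,nn=L@U*1e3,L[:,1]*1e3,L@N*1e3
        f=(u>-18)&(u<44)&(v>-35)&(v<70)&(abs(nn-83)<12)&(np.hypot(u,v)>30)
        A=np.c_[u[f],v[f],np.ones(f.sum())];print(n,"plane",f.sum(),np.median(nn[f]),np.linalg.lstsq(A,nn[f],rcond=None)[0])
        k=(np.hypot(u,v)<25)&(nn>105)&(nn<140);print("knob",k.sum(),np.median(nn[k]),u[k].mean(),v[k].mean())
        k=(np.hypot(X[:,0]-.515,X[:,1]+.285)<.03)&(X[:,2]>.075)&(X[:,2]<.15);print("handle",k.sum(),X[k].mean(0),X[k][:,2].max())
        k=(np.hypot(X[:,0]-.515,X[:,1]+.285)<.05)&(abs(X[:,2]-.06)<.01);
        if k.sum()>3:b=cv2.minAreaRect((X[k][:,:2]*1e3).astype(np.float32));print("block",k.sum(),b)
        k=(np.hypot(X[:,0]-.61,X[:,1]+.26)<.08)&(X[:,2]>.1)&(X[:,2]<.12);print("crock",X[k][:,:2].min(0),X[k][:,:2].max(0))
    B=lambda p:world(p,[(sx*.028,sy*.028,.06) for sx,sy in((1,1),(1,-1),(-1,-1),(-1,1))])
    ts=sp([(395,185),(458,160),(477,217),(415,240)],370,170,300,0);ss=sp([(402,460),(465,460)],350,210,300,300)
    s=least_squares(lambda p:np.r_[(proj("top",B(p))-ts).ravel(),(proj("side",B(p))[:2]-ss).ravel()],[.51,-.285,.3]);print("stand",s.x,np.round(s.fun,1))
    print("knob",world(p,G(0,0,109)),"btn",world(p,G(0,50,63)),"n",world([0,0,p[2]],N),"tray~",readout.state()["joint_positions"])
    c=[(.01*0,0,.128)];print(proj("top",[[s.x[0],s.x[1],.128]]),proj("side",[[s.x[0],s.x[1],.128],[s.x[0],s.x[1],.06]]))
E
python3 fit.py
python3 - <<'E'
import cv2,numpy as np
s=cv2.imread("pics/side0.png");print(s[246:268,378:394].max(2))
E
```

```text
(array([318.81659389, 189.85152838]), np.float64(22.9)) (array([319.13473931, 186.80140598]), np.float64(68.28))
gauge [0.67556281 0.00724611 0.39107775]
[[0.4, 0.3], [0.0, 1.4], [-1.0, 0.0], [0.2, -0.4]]
[[0.1, 0.4], [0.7, -0.2], [-1.3, 0.5], [-0.4, 0.8]]
[[0.5, -4.1]]
[[0.0, 0.3]]
side plane 356 85.88537446460009 [3.09778827e-02 9.33136421e-03 8.52197573e+01]
knob 66 124.74641307239037 -1.9472768943925054 0.8149084159885821
handle 44 [ 0.51147302 -0.28915832  0.11083685] 0.13480203343774821
block 297 ((524.5599365234375, -285.15728759765625), (81.34623718261719, 55.186527252197266), 18.315128326416016)
crock [ 0.55410938 -0.31242158] [ 0.66237187 -0.20568157]
top plane 396 85.06112004570576 [2.99625181e-02 7.06511224e-03 8.42212261e+01]
knob 88 123.82202914352486 0.7963149695665408 -1.0962798487638734
handle 20 [ 0.51669376 -0.29008004  0.11743334] 0.132303779437156
block 270 ((527.8111572265625, -288.76513671875), (74.94060516357422, 58.522396087646484), 17.93113136291504)
crock [ 0.55824311 -0.31644893] [ 0.66280558 -0.20890411]
stand [ 0.51635141 -0.2897983   0.35243259] [-0.3 -
[... 1151 characters left out ...]
 134 163 214 228 229 226 227]
 [232 190 152 143 154 156 124 112 123 141 183 222 228 227 226 230]
 [237 234 189 148 183 168 125 115 128 157 230 237 230 226 227 234]
 [241 241 233 197 241 215 147 125 138 192 248 244 230 227 231 236]
 [241 240 239 227 227 248 234 187 182 238 252 244 230 231 235 238]
 [239 240 243 240 205 243 252 252 252 253 248 234 230 234 238 240]
 [239 243 245 242 227 202 211 233 241 236 222 226 234 237 239 239]
 [241 244 243 236 229 224 213 210 214 222 226 232 237 238 238 238]
 [244 244 237 229 229 229 227 225 224 226 232 236 238 238 236 237]
 [243 239 230 229 229 229 228 226 226 231 236 238 238 237 235 236]
 [237 230 227 227 229 228 226 226 230 235 238 238 237 236 236 235]]
```

```bash
cat > go.py <<'E'
from fit import *
def rel(pos,Rt,p0=None,R0=None):
    s=readout.state()
    p0=s["eef_pos"] if p0 is None else p0; R0=R.from_euler('xyz',s["ee_rot"]) if R0 is None else R0
    print("dp cm",np.round((np.array(pos)-p0)*100,2).tolist(),"rot deg",np.round((Rt*R0.inv()).as_rotvec(degrees=True),2).tolist())
GP=[0.6755,0.0072,0.391]
RG=R.from_euler('xyz',[np.pi,-th,GP[2]])
gp=lambda u,v,n:world(GP,G(u,v,n))[0]
E
python3 - <<'E'
from go import *
for n in("side","top"):
    X=np.load(f"pics/{n}X.npy").reshape(-1,3)
    k=(abs(X[:,0]-.5)<.03)&(abs(X[:,1]+.08)<.05);print(n,"table z",np.median(X[k][:,2]),k.sum())
print(RG.as_matrix().round(3).tolist())
print(gp(0,0,208)); rel(gp(0,0,208)+[0,0,.03],RG)
E
```

```text
side table z 0.0003738748971853223 484
top table z -0.00019502295574413964 550
[[0.802, 0.381, 0.459], [0.331, -0.925, 0.189], [0.497, 0.0, -0.868]]
[ 0.579949   -0.03218845  0.24250639]
dp cm [29.02, 57.73, 2.95] rot deg [12.03, -27.26, -2.97]
```

```bash
python3 -m jog '{"dp":[[0,0,4],[4,8,7],[6,12,7],[8,16,7],[10,20,7],[12,24,7],[14,28,7],[16,32,7],[18,36,7],[20,40,7],[22,44,7],[24,48,6],[26,52,5],[28,55,4],[29,57.7,3],[29,57.7,3],[29,57.7,3],[29,57.7,3],[29,57.7,3]],"angular":[[0,0,0],[0,0,0],[1,-2.2,0],[2,-4.5,0],[3,-6.8,-1],[4,-9,-1],[5,-11.3,-1],[6,-13.6,-1.5],[7,-16,-2],[8,-18,-2],[9,-20.4,-2],[10,-22.6,-2],[11,-25,-2.5],[12,-27.3,-3],[12,-27.3,-3],[12,-27.3,-3],[12,-27.3,-3],[12,-27.3,-3],[12,-27.3,-3]]}' -0.3 40
python3 - <<'E'
from go import *
s=readout.state();print(s["joint_positions"].round(2));rel(gp(0,0,118),RG)
E
```

```text
clock: 1.68
eef_pos: [0.5797, -0.0312, 0.2728]
ee_rot: [3.141, -0.519, 0.393]
ft_force: [-0.1, 0.5, -0.4]
width: 0.0605
finger_force: 0.0
[-0.24 -0.36  1.89  0.32  1.2   0.89]
dp cm [4.15, 1.61, -10.84] rot deg [0.06, -0.02, -0.1]
```

```bash
python3 - <<'E'
from go import *
rel(gp(0,0,155),RG)
E
python3 -m jog '{"dp":[[1,0.4,-3],[2,0.7,-6],[2.45,0.9,-7.6],[2.45,0.9,-7.6],[2.45,0.9,-7.6],[2.45,0.9,-7.6]],"angular":[[0,0,0],[0,0,0],[0,0,0],[0,0,0],[0,0,0],[0,0,0]]}'
python3 - <<'E'
from go import *
s=readout.state();
RR=R.from_euler('xyz',s["ee_rot"]);ks=[]
# express TCP in gauge uvn
L=R.from_euler('z',-GP[2]).apply(s["eef_pos"]-[GP[0],GP[1],0])-[0,0,.062];print("u,v,n mm",L@U*1e3,L[1]*1e3,L@N*1e3)
o=[]
for n in("side","top"):
    p,d=optics.grab_frame(n);cv2.imwrite(f"pics/{n}1.png",p[:,:,::-1])
    q=proj(n,gp(0,0,123)[None])[0];print(n,q)
    x,y=int(q[0])-30,int(q[1])-30;o.append(cv2.resize(p[y:y+60,x:x+60,::-1],(400,400),interpolation=cv2.INTER_CUBIC))
cv2.imwrite("pics/c2.png",np.hstack(o))
E
```

```text
dp cm [2.45, 0.91, -7.63] rot deg [0.06, -0.02, -0.1]
clock: 2.18
eef_pos: [0.6045, -0.0246, 0.1995]
ee_rot: [3.139, -0.522, 0.39]
ft_force: [0.3, -0.0, 0.4]
width: 0.0605
finger_force: 0.0
u,v,n mm 0.8519288414128937 -2.3652646049785044 158.0050445110764
side [318.95267099 188.46617234]
top [319.83352918 188.35710643]
```

View pics/c2.png

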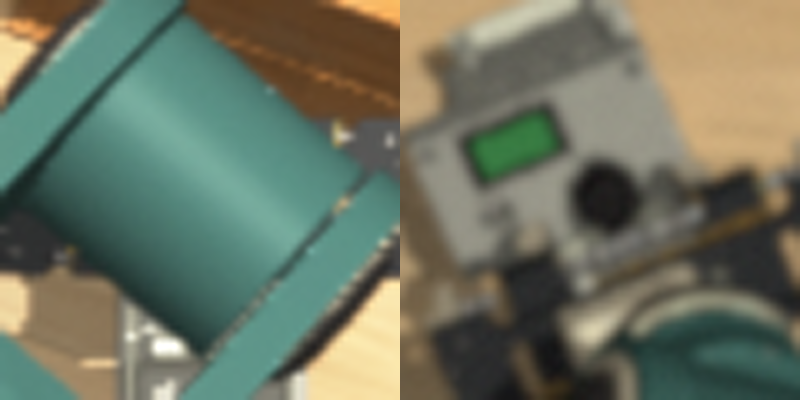

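```bash
python3 - <<'E'
from go import *
s=readout.state();L=R.from_euler('z',-GP[2]).apply(s["eef_pos"]-[GP[0],GP[1],0])-[0,0,.062];print("u,v,n mm",L@U*1e3,L[1]*1e3,L@N*1e3)
rel(gp(0,0,118),RG)
E
```

```text
u,v,n mm 1.1357708852517223 -2.11765689159021 158.12875944947507
dp cm [1.67, 0.92, -3.54] rot deg [0.09, 0.2, 0.11]
```

```bash
python3 -m jog '{"dp":[[0.6,0.35,-1.2],[1.1,0.6,-2.4],[1.65,0.9,-3.5],[1.65,0.9,-3.5],[1.65,0.9,-3.5]],"angular":[[0,0,0],[0,0,0],[0,0.2,0],[0,0.2,0],[0,0.2,0]]}'
cat > st.py <<'E'
from go import *
s=readout.state();L=R.from_euler('z',-GP[2]).apply(s["eef_pos"]-[GP[0],GP[1],0])-[0,0,.062];print("u,v,n mm",(L@U*1e3).round(2),(L[1]*1e3).round(2),(L@N*1e3).round(2),"f along n",s["ft_force"]@(-RG.as_matrix()[:,2]),s["ft_force"].round(1),s["width"],s["finger_force"],s["clock"])
E
python3 st.py
```

```text
clock: 2.7
eef_pos: [0.6207, -0.0144, 0.1618]
ee_rot: [-3.141, -0.516, 0.39]
ft_force: [-0.2, -0.0, 1.2]
width: 0.0602
finger_force: 0.0
u,v,n mm -1.52 0.94 115.88 f along n 1.0878845138580036 [-0.2 -0.   1.2] 0.0602239939208011 0.0 2.7
```

```bash
python3 -m jog '{"dp":[[0,0,0],[0,0,0],[0,0,0],[0,0,0],[0,0,0],[0,0,0]],"angular":[[0,0,0],[0,0,0],[0,0,0],[0,0,0],[0,0,0],[0,0,0]]}' 0.8 45; python3 st.py
```

```text
clock: 3.2
eef_pos: [0.6219, -0.0176, 0.1634]
ee_rot: [3.133, -0.518, 0.391]
ft_force: [13.0, -23.7, -4.7]
width: 0.0287
finger_force: 45.0
u,v,n mm -0.82 -2.51 117.28 f along n -5.573134652584258 [ 13.  -23.7  -4.7] 0.028698428615582326 45.00062584877014 3.2
```

```bash
python3 -m jog '{"dp":[[0.06,-0.15,0],[0.12,-0.3,0],[0.12,-0.3,0],[0.12,-0.3,0]],"angular":[[0,0,0],[0,0,0],[0,0,0],[0,0,0]]}'; python3 st.py;python3 -m jog '{"dp":[[0,0,0]],"angular":[[0,0,0]]}'; python3 st.py
```

```text
clock: 3.53
eef_pos: [0.6222, -0.0178, 0.1631]
ee_rot: [3.141, -0.518, 0.39]
ft_force: [0.1, 0.0, 2.8]
width: 0.0281
finger_force: 45.0
u,v,n mm -0.83 -2.76 116.93 f along n 2.3355774928363586 [0.1 0.  2.8] 0.028086871249494872 45.00039517879486 3.5333
clock: 3.62
eef_pos: [0.6221, -0.0177, 0.163]
ee_rot: [3.141, -0.518, 0.39]
ft_force: [0.7, -2.4, 2.2]
width: 0.0282
finger_force: 45.0
u,v,n mm -0.85 -2.71 116.91 f along n 2.027045487776425 [ 0.7 -2.4  2.2] 0.028236026599918168 45.00047743320465 3.6167
```

```bash
python3 -m jog '{"dp":[[-0.14,-0.06,0.26],[-0.28,-0.11,0.52],[-0.41,-0.17,0.78],[-0.55,-0.23,1.04],[-0.69,-0.28,1.3],[-0.83,-0.34,1.56],[-0.96,-0.4,1.82],[-1.1,-0.45,2.08],[-1.24,-0.51,2.34],[-1.33,-0.55,2.52],[-1.33,-0.55,2.52]],"angular":[[0,0,0],[0,0,0],[0,0,0],[0,0,0],[0,0,0],[0,0,0],[0,0,0],[0,0,0],[0,0,0],[0,0,0],[0,0,0]]}'; python3 st.py
```

```text
clock: 4.53
eef_pos: [0.6089, -0.0233, 0.188]
ee_rot: [3.141, -0.518, 0.39]
ft_force: [10.0, 0.2, -5.1]
width: 0.0281
finger_force: 45.0
u,v,n mm -0.88 -2.8 145.71 f along n -9.048399154699267 [10.   0.2 -5.1] 0.028149915234328304 44.99764144420624 4.5333
```

```bash
python3 -m jog '{"dp":[[-0.05,-0.02,0.1],[-0.1,-0.04,0.19],[-0.1,-0.04,0.19],[-0.1,-0.04,0.19]],"angular":[[0,0,0],[0,0,0],[0,0,0],[0,0,0]]}'; python3 st.py
```

```text
clock: 4.87
eef_pos: [0.6082, -0.0235, 0.1892]
ee_rot: [3.141, -0.518, 0.39]
ft_force: [19.0, 1.5, -10.8]
width: 0.0283
finger_force: 45.0
u,v,n mm -0.96 -2.79 147.07 f along n -18.38278842401254 [ 19.    1.5 -10.8] 0.028338734805247352 44.995654821395874 4.8667
```

```bash
python3 -m jog '{"dp":[[0,0,0],[0,0,0],[0,0,0],[0,0,0],[0,0,0],[0,0,0],[0,0,0],[0,0,0],[0,0,0],[0,0,0],[0,0,0],[0,0,0],[0,0,0]],"angular":[[0,0,0],[0,0,0],[0,0,0],[0,0,0],[0,0,0],[0,0,0],[0,0,0],[0,0,0],[0,0,0],[0,0,0],[0,0,0],[0,0,0],[0,0,0]]}'; python3 st.py
python3 - <<'E'
from go import *
o=[]
for n in("side","top"):
    p,d=optics.grab_frame(n);cv2.imwrite(f"pics/{n}2.png",p[:,:,::-1])
    q=proj(n,world(GP,[[-.1,0,.03]]))[0]
    x,y=int(q[0])-30,int(q[1])-30;o.append(cv2.resize(p[y:y+60,x:x+60,::-1],(400,400),interpolation=cv2.INTER_CUBIC))
cv2.imwrite("pics/c3.png",np.hstack(o))
E
```

```text
clock: 5.95
eef_pos: [0.6083, -0.0236, 0.1892]
ee_rot: [3.141, -0.518, 0.39]
ft_force: [18.3, 1.0, -10.3]
width: 0.0281
finger_force: 45.0
u,v,n mm -0.95 -2.81 147.06 f along n -17.524694255105576 [ 18.3   1.  -10.3] 0.028122767032951114 44.995513558387756 5.95
```

View pics/c3.png

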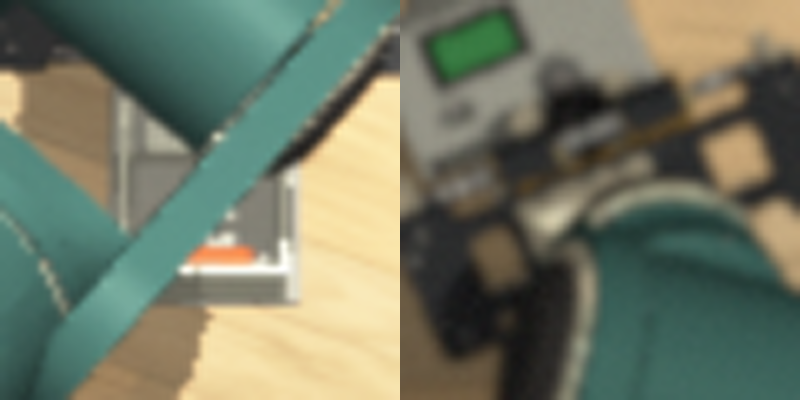

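The side crop shows the orange bar lying in the tray at about (222,255). Now I guide the knob home slowly.

```bash
python3 -m jog '{"dp":[[0.1,0.04,-0.19],[0.2,0.08,-0.38],[0.3,0.12,-0.57],[0.4,0.16,-0.76],[0.5,0.21,-0.95],[0.6,0.25,-1.14],[0.7,0.29,-1.33],[0.8,0.33,-1.52],[0.9,0.37,-1.71],[1.0,0.41,-1.9],[1.1,0.45,-2.09],[1.2,0.5,-2.28],[1.3,0.54,-2.47],[1.36,0.56,-2.59],[1.42,0.58,-2.7],[1.45,0.6,-2.76],[1.45,0.6,-2.76],[1.45,0.6,-2.76]],"angular":[[0,0,0],[0,0,0],[0,0,0],[0,0,0],[0,0,0],[0,0,0],[0,0,0],[0,0,0],[0,0,0],[0,0,0],[0,0,0],[0,0,0],[0,0,0],[0,0,0],[0,0,0],[0,0,0],[0,0,0],[0,0,0]]}'; python3 st.py
```

```text
clock: 7.55
eef_pos: [0.6222, -0.0177, 0.163]
ee_rot: [3.141, -0.518, 0.39]
ft_force: [-5.9, -3.4, 7.4]
width: 0.0286
finger_force: 45.0
u,v,n mm -0.82 -2.75 116.81 f along n 9.77900777320847 [-5.9 -3.4  7.4] 0.028590860420894065 45.00279128551483 7.55
```

```bash
python3 -m jog '{"dp":[[0,0,0],[0,0,0],[0,0,0],[0,0,0],[-0.46,-0.19,0.87],[-1.4,-0.57,2.6],[-2.76,-1.14,5.2],[-4.1,-1.7,7.8],[-5,-3,11],[-5,-3,13],[-5,-3,13]],"angular":[[0,0,0],[0,0,0],[0,0,0],[0,0,0],[0,0,0],[0,0,0],[0,0,0],[0,0,0],[0,0,0],[0,0,0],[0,0,0]]}' -0.3; python3 - <<'E'
from go import *
C=np.array([.609,-.261]);T=np.array([.5164,-.2898])
d=T-C;print("dist",np.hypot(*d),"dir",np.degrees(np.arctan2(*d[::-1])))
y=np.arctan2(d[1],d[0])
# closing line perpendicular to crock direction: tool y perp d -> tool x along -d (away from base)
yaw=np.arctan2(-d[1],-d[0]);print("yaw",yaw)
Rd=R.from_euler('xyz',[np.pi,0,yaw]);s=readout.state();print(s["joint_positions"].round(2))
rel([T[0],T[1],.26],Rd)
E
```

```text
clock: 8.47
eef_pos: [0.5724, -0.0483, 0.2985]
ee_rot: [3.137, -0.523, 0.391]
ft_force: [1.4, 0.1, 0.4]
width: 0.0606
finger_force: 0.0
dist 0.09697525457558749 dir -162.72351635658623
yaw 0.3015315227445165
[-0.28 -0.38  1.86  0.33  1.25  0.86]
dp cm [-5.6, -24.15, -3.85] rot deg [-9.91, 28.29, -4.95]
```

```bash
python3 -m jog '{"dp":[[-1,-4,0],[-2,-8,0],[-3,-12,0],[-4,-16,0],[-5,-20,-1],[-5.5,-23,-2],[-5.5,-24.3,-3.8],[-5.5,-24.3,-3.8],[-5.5,-24.3,-3.8],[-5.5,-24.3,-3.8]],"angular":[[-2,5.6,-1],[-4,11.2,-2],[-6,16.8,-3],[-8,22.4,-4],[-9.9,28.3,-5],[-9.9,28.3,-5],[-9.9,28.3,-5],[-9.9,28.3,-5],[-9.9,28.3,-5],[-9.9,28.3,-5]]}'; python3 - <<'E'
from go import *
T=np.array([.5168,-.2912]);rel([T[0],T[1],.10],R.from_euler('xyz',[np.pi,0,.30]))
o=[]
for n in("side","top"):
    p,d=optics.grab_frame(n);cv2.imwrite(f"pics/{n}3.png",p[:,:,::-1])
    q=proj(n,[[T[0],T[1],.128]])[0]
    x,y=int(q[0])-40,int(q[1])-40;o.append(cv2.resize(p[y:y+80,x:x+80,::-1],(400,400),interpolation=cv2.INTER_CUBIC))
cv2.imwrite("pics/c4.png",np.hstack(o))
E
```

```text
clock: 9.3
eef_pos: [0.5173, -0.2899, 0.255]
ee_rot: [-3.138, 0.005, 0.3]
ft_force: [0.1, 0.2, 0.2]
width: 0.0609
finger_force: 0.0
dp cm [-0.05, -0.13, -15.5] rot deg [-0.13, -0.36, 0.02]
```

View pics/c4.png

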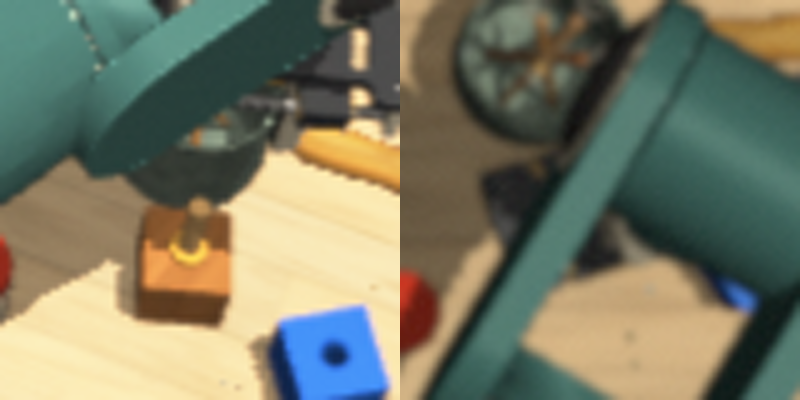

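```bash
python3 -m jog '{"dp":[[0,-0.1,-3],[0,-0.1,-6],[0,-0.1,-8],[0,-0.1,-9.5],[0,-0.1,-11],[0,-0.1,-11],[0,-0.1,-11]],"angular":[[0,0,0],[0,0,0],[0,0,0],[0,0,0],[0,0,0],[0,0,0],[0,0,0]]}'; python3 - <<'E'
from go import *
T=np.array([.5168,-.2912]);rel([T[0],T[1],.10],R.from_euler('xyz',[np.pi,0,.30]))
E
```

```text
clock: 9.98
eef_pos: [0.5174, -0.2912, 0.1448]
ee_rot: [-3.137, 0.006, 0.3]
ft_force: [-0.6, 0.5, 1.1]
width: 0.0602
finger_force: 0.0
dp cm [-0.06, -0.0, -4.48] rot deg [-0.13, -0.39, 0.0]
```

```bash
python3 -m jog '{"dp":[[-0.05,0,-1.5],[-0.05,0,-3],[-0.05,0,-4.5],[-0.05,0,-4.5],[-0.05,0,-4.5]],"angular":[[0,-0.3,0],[0,-0.3,0],[0,-0.3,0],[0,-0.3,0],[0,-0.3,0]]}'; python3 -m jog '{"dp":[[0,0,0],[0,0,0],[0,0,0],[0,0,0],[0,0,0],[0,0,0],[0,0,0],[0,0,0]],"angular":[[0,0,0],[0,0,0],[0,0,0],[0,0,0],[0,0,0],[0,0,0],[0,0,0],[0,0,0]]}' 1 10;python3 -m jog '{"dp":[[0,0,0]],"angular":[[0,0,0]]}'
```

```text
clock: 10.4
eef_pos: [0.5171, -0.2915, 0.1004]
ee_rot: [-3.139, 0.0, 0.3]
ft_force: [1.0, 0.3, 0.2]
width: 0.0605
finger_force: 0.0
clock: 11.07
eef_pos: [0.5167, -0.2915, 0.0992]
ee_rot: [-3.139, 0.001, 0.3]
ft_force: [0.1, -0.3, 1.0]
width: 0.0137
finger_force: 10.0
clock: 11.15
eef_pos: [0.5167, -0.2915, 0.0992]
ee_rot: [-3.139, 0.001, 0.299]
ft_force: [-0.1, 0.5, 0.2]
width: 0.0141
finger_force: 10.0
```

```bash
python3 -m jog '{"dp":[[0,0,0],[0,0,0],[0,0,1],[0,0,3],[0,0,6],[0,0,9],[0,0,12],[0,0,15],[-1,2,17],[-1,2,17],[-1,2,17]],"angular":[[0,0,0],[0,0,0],[0,0,0],[0,0,0],[0,0,0],[0,0,0],[0,0,0],[0,0,0],[0,0,0],[0,0,0],[0,0,0]]}' 1 40; python3 - <<'E'
from go import *
s=readout.state();print(s["width"],s["joint_positions"].round(2))
rel(gp(0,47.3,89+130),RG)
o=[]
RR=R.from_euler('xyz',s["ee_rot"])
pts=s["eef_pos"]+RR.apply([[0,0,.0892],[0,0,.0392]])
for n in("side","top"):
    p,d=optics.grab_frame(n);cv2.imwrite(f"pics/{n}4.png",p[:,:,::-1])
    q=proj(n,pts);print(q)
    x,y=int(q[0][0])-40,int(q[0][1])-40;c=cv2.resize(p[y:y+80,x:x+80,::-1],(400,400),interpolation=cv2.INTER_CUBIC)
    for a in q: cv2.circle(c,tuple(int(v) for v in (a-[x,y]+.5)*5),3,(0,0,255),1)
    o.append(c)
cv2.imwrite("pics/c5.png",np.hstack(o))
E
```

```text
clock: 12.07
eef_pos: [0.5068, -0.2713, 0.271]
ee_rot: [-3.141, -0.001, 0.3]
ft_force: [0.1, -1.2, -0.8]
width: 0.0133
finger_force: 40.0
0.013283249985747066 [-0.54 -0.11  1.62  0.    1.63  0.73]
dp cm [5.01, 28.07, -1.89] rot deg [10.04, -28.0, 5.08]
[[382.85759225 244.96731641]
 [384.7115238  237.80438789]]
[[405.77061564 224.86663365]
 [408.3469191  224.33605252]]
```

View pics/c5.png

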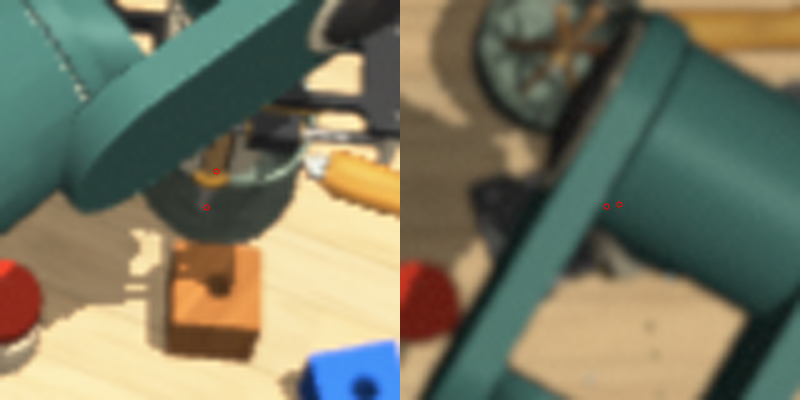

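```bash
python3 -m jog '{"dp":[[0,4,2],[0,8,3],[0,12,3],[0,16,3],[1,20,3],[2,24,2],[4,27,0],[5,28.1,-1.9],[5,28.1,-1.9],[5,28.1,-1.9],[5,28.1,-1.9],[5,28.1,-1.9]],"angular":[[1.5,-4,0.7],[3,-8,1.4],[4.5,-12.5,2.2],[6.5,-18,3.3],[8.3,-23,4.2],[10,-28,5.1],[10,-28,5.1],[10,-28,5.1],[10,-28,5.1],[10,-28,5.1],[10,-28,5.1],[10,-28,5.1]]}'; python3 st.py; python3 - <<'E'
from go import *
rel(gp(0,47.3,89+95),RG);s=readout.state()
o=[]
RR=R.from_euler('xyz',s["ee_rot"])
pts=np.r_[s["eef_pos"]+RR.apply([[0,0,.0892],[0,0,.0392]]),[gp(0,47.3,83)]]
for n in("side","top"):
    p,d=optics.grab_frame(n);cv2.imwrite(f"pics/{n}5.png",p[:,:,::-1])
    q=proj(n,pts);print(q.round(1).tolist())
    x,y=int(q[0][0])-25,int(q[0][1])-25;c=cv2.resize(p[y:y+50,x:x+50,::-1],(400,400),interpolation=cv2.INTER_CUBIC)
    for a in q: cv2.circle(c,tuple(int(v) for v in (a-[x,y]+.5)*8),3,(0,0,255),1)
    o.append(c)
cv2.imwrite("pics/c6.png",np.hstack(o))
E
```

```text
clock: 13.17
eef_pos: [0.5568, 0.0085, 0.2509]
ee_rot: [-3.14, -0.518, 0.39]
ft_force: [-0.0, -0.7, -0.1]
width: 0.0133
finger_force: 40.0
u,v,n mm -0.92 46.41 218.17 f along n 0.033860410345980266 [-0.  -0.7 -0.1] 0.013332526805646805 39.999897480010986 13.1667
dp cm [1.61, 0.76, -2.92] rot deg [-0.01, -0.12, 0.03]
[[304.3, 188.6], [303.6, 188.3], [304.7, 188.6]]
[[306.0, 195.4], [308.6, 201.9], [303.4, 189.5]]
```

View pics/c6.png

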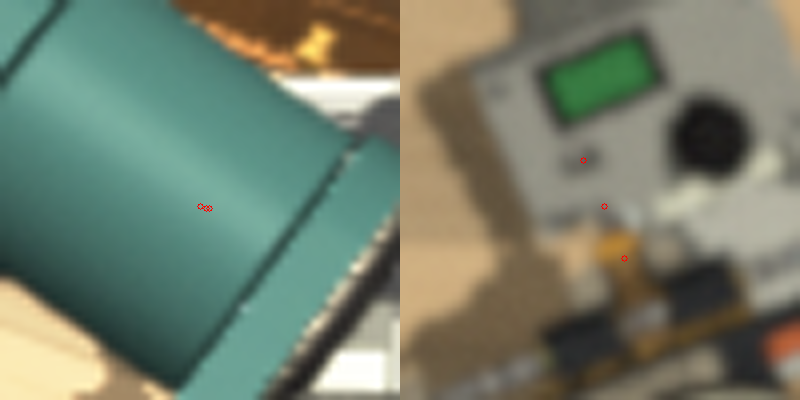

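```bash
python3 - <<'E'
from go import *
o=[]
for f in("top0","top5"):
    p=cv2.imread(f"pics/{f}.png")[178:218,286:326].astype(float)
    c=cv2.resize(p,(400,400),interpolation=cv2.INTER_CUBIC);c=np.clip((c-40)*1.6,0,255).astype(np.uint8)
    for k in range(0,40,5):cv2.putText(c,str(286+k),(k*10,8),0,.3,(0,0,255));cv2.putText(c,str(178+k),(0,k*10+8),0,.3,(0,0,255))
    o.append(c)
cv2.imwrite("pics/c7.png",np.hstack(o))
E
```

```text
(no output)
```

View pics/c7.png

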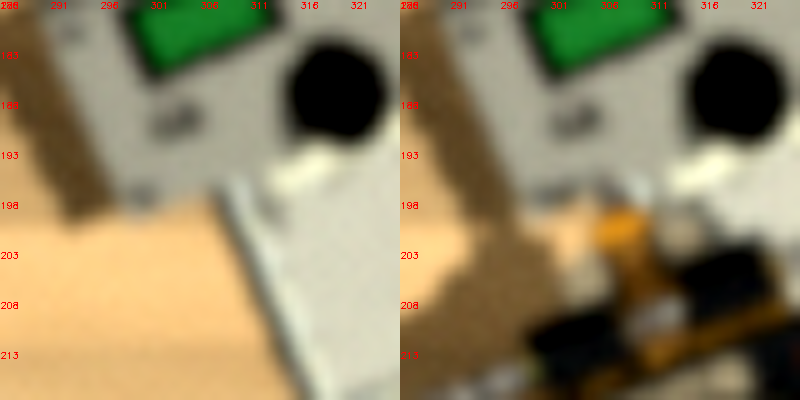

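```bash
python3 -m jog '{"dp":[[0.5,0.25,-1],[1.1,0.5,-2],[1.6,0.76,-2.9],[1.85,0.86,-3.36],[2.06,0.95,-3.76],[2.06,0.95,-3.76],[2.06,0.95,-3.76]],"angular":[[0,0,0],[0,0,0],[0,0,0],[0,0,0],[0,0,0],[0,0,0],[0,0,0]]}';python3 st.py
```

```text
clock: 13.85
eef_pos: [0.5774, 0.0191, 0.2123]
ee_rot: [-3.14, -0.517, 0.391]
ft_force: [-0.1, -0.3, 0.6]
width: 0.0133
finger_force: 40.0
u,v,n mm -0.08 48.42 173.29 f along n 0.6140546750058453 [-0.1 -0.3  0.6] 0.01329481481781635 39.99986171722412 13.85
```

```bash
python3 -m jog '{"dp":[[0.1,-0.03,-0.12],[0.19,-0.02,-0.26],[0.27,0.02,-0.43],[0.4,0.07,-0.69],[0.54,0.13,-0.95],[0.54,0.13,-0.95]],"angular":[[0,0,0],[0,0,0],[0,0,0],[0,0,0],[0,0,0],[0,0,0]]}';python3 st.py
```

```text
clock: 14.35
eef_pos: [0.5827, 0.0204, 0.2023]
ee_rot: [-3.14, -0.517, 0.391]
ft_force: [0.8, -0.2, -0.8]
width: 0.0137
finger_force: 40.0
u,v,n mm -0.38 47.55 161.88 f along n -1.0603768899661943 [ 0.8 -0.2 -0.8] 0.013660211466364224 39.99998152256012 14.35
```

```bash
python3 -m jog '{"dp":[[0.14,0.06,-0.26],[0.28,0.11,-0.52],[0.41,0.17,-0.78],[0.5,0.21,-0.95],[0.5,0.21,-0.95]],"angular":[[0,0,0],[0,0,0],[0,0,0],[0,0,0],[0,0,0]]}';python3 st.py
```

```text
clock: 14.77
eef_pos: [0.5879, 0.0224, 0.1932]
ee_rot: [-3.14, -0.518, 0.391]
ft_force: [-1.2, -1.6, 1.4]
width: 0.0135
finger_force: 40.0
u,v,n mm -0.07 47.48 151.27 f along n 2.053153824897605 [-1.2 -1.6  1.4] 0.01350466488992684 40.00049829483032 14.7667
```

Contact (2 N) with the tip at n≈62. Pressing.

```bash
python3 -m jog '{"dp":[[0.07,0.03,-0.13],[0.14,0.06,-0.26],[0.18,0.08,-0.35],[0.23,0.09,-0.43],[0.23,0.09,-0.43]],"angular":[[0,0,0],[0,0,0],[0,0,0],[0,0,0],[0,0,0]]}';python3 st.py;python3 -m jog '{"dp":[[0.03,0.01,-0.06],[0.05,0.02,-0.09],[0.05,0.02,-0.09]],"angular":[[0,0,0],[0,0,0],[0,0,0]]}';python3 st.py
```

```text
clock: 15.18
eef_pos: [0.5901, 0.0232, 0.191]
ee_rot: [-3.141, -0.519, 0.392]
ft_force: [-17.0, -4.4, 19.2]
width: 0.0135
finger_force: 40.0
u,v,n mm 0.89 47.29 148.17 f along n 25.282851235842347 [-17.   -4.4  19.2] 0.013548305538312896 40.014731884002686 15.1833
clock: 15.43
eef_pos: [0.5909, 0.0234, 0.1911]
ee_rot: [-3.141, -0.52, 0.392]
ft_force: [-20.6, -4.3, 23.9]
width: 0.0136
finger_force: 40.0
u,v,n mm 1.61 47.2 147.86 f along n 31.009157693363885 [-20.6  -4.3  23.9] 0.013582813531122557 40.02320408821106 15.4333
```

```bash
python3 -m jog '{"dp":[[0,0,0],[0,0,0],[0,0,0],[0,0,0],[0,0,0],[0,0,0],[0,0,0]],"angular":[[0,0,0],[0,0,0],[0,0,0],[0,0,0],[0,0,0],[0,0,0],[0,0,0]]}';python3 st.py;python3 -m jog '{"dp":[[-0.07,-0.03,0.13],[-0.14,-0.06,0.26],[-0.14,-0.06,0.26],[-0.14,-0.06,0.26]],"angular":[[0,0,0],[0,0,0],[0,0,0],[0,0,0]]}';python3 st.py;python3 -m jog '{"dp":[[-0.07,-0.03,0.13],[-0.07,-0.03,0.13],[-0.07,-0.03,0.13]],"angular":[[0,0,0],[0,0,0],[0,0,0]]}';python3 st.py
```

```text
clock: 16.02
eef_pos: [0.5908, 0.0234, 0.1911]
ee_rot: [-3.141, -0.52, 0.392]
ft_force: [-20.3, -3.7, 23.8]
width: 0.0137
finger_force: 40.0
u,v,n mm 1.59 47.23 147.87 f along n 30.69194745717367 [-20.3  -3.7  23.8] 0.013656509075975624 40.023382902145386 16.0167
clock: 16.35
eef_pos: [0.5893, 0.0229, 0.1912]
ee_rot: [-3.14, -0.519, 0.391]
ft_force: [0.1, -0.1, 2.8]
width: 0.0131
finger_force: 40.0
u,v,n mm 0.27 47.35 148.78 f along n 2.4185938495241937 [ 0.1 -0.1  2.8] 0.013143786313408267 40.000691413879395 16.35
clock: 16.6
eef_pos: [0.5884, 0.0226, 0.1921]
ee_rot: [-3.14, -0.518, 0.391]
ft_force: [-0.9, -1.2, 2.8]
width: 0.0136
finger_force: 40.0
u,v,n mm -0.13 47.39 150.04 f along n 3.1116083318873895 [-0.9 -1.2  2.8] 0.013607535375889643 40.00058591365814 16.6
```

```bash
python3 -m jog '{"dp":[[-0.5,-0.2,0.9],[-1.15,-0.47,2.17],[-2.1,-0.85,3.9],[-3.4,-1.4,6.5],[-4,-2,9],[-4,-2,9],[-4,-2,9]],"angular":[[0,0,0],[0,0,0],[0,0,0],[0,0,0],[0,0,0],[0,0,0],[0,0,0]]}'; python3 - <<'E'
from go import *
rel([.5167,-.2915,.24],R.from_euler('xyz',[-3.139,0,.30]));
E
```

```text
clock: 17.18
eef_pos: [0.5482, 0.0022, 0.284]
ee_rot: [-3.142, -0.52, 0.391]
ft_force: [-1.1, 1.4, -1.2]
width: 0.0137
finger_force: 40.0
dp cm [-3.15, -29.37, -4.4] rot deg [-9.95, 28.07, -5.06]
```

```bash
python3 -m jog '{"dp":[[-3,-4,0],[-5,-8,0],[-6,-12,0],[-6,-16,0],[-6,-20,0],[-6,-24,0],[-5,-27,-1],[-3.15,-29.4,-3],[-3.15,-29.4,-4.4],[-3.15,-29.4,-4.4],[-3.15,-29.4,-4.4],[-3.15,-29.4,-4.4]],"angular":[[-1.5,4.2,-0.8],[-3,8.4,-1.6],[-4.5,12.6,-2.4],[-6.5,18,-3.3],[-8.3,23,-4.2],[-9.95,28.1,-5.1],[-9.95,28.1,-5.1],[-9.95,28.1,-5.1],[-9.95,28.1,-5.1],[-9.95,28.1,-5.1],[-9.95,28.1,-5.1],[-9.95,28.1,-5.1]]}'; python3 - <<'E'
from go import *
rel([.5167,-.2915,.165],R.from_euler('xyz',[-3.139,0,.30]));s=readout.state()
RR=R.from_euler('xyz',s["ee_rot"]);pts=s["eef_pos"]+RR.apply([[0,0,.0892],[0,0,.0392]])
n="side";p,d=optics.grab_frame(n)
q=proj(n,pts);x,y=int(q[0][0])-25,int(q[0][1])-20;c=cv2.resize(p[y:y+50,x:x+50,::-1],(500,500),interpolation=cv2.INTER_CUBIC)
for a in q: cv2.circle(c,tuple(int(v) for v in (a-[x,y]+.5)*10),3,(0,0,255),1)
cv2.imwrite("pics/c8.png",c)
E
```

```text
clock: 18.18
eef_pos: [0.5167, -0.2906, 0.239]
ee_rot: [-3.138, 0.002, 0.3]
ft_force: [-0.1, 1.1, 0.1]
width: 0.0136
finger_force: 40.0
dp cm [-0.0, -0.09, -7.4] rot deg [-0.03, -0.13, 0.01]
```

View pics/c8.png

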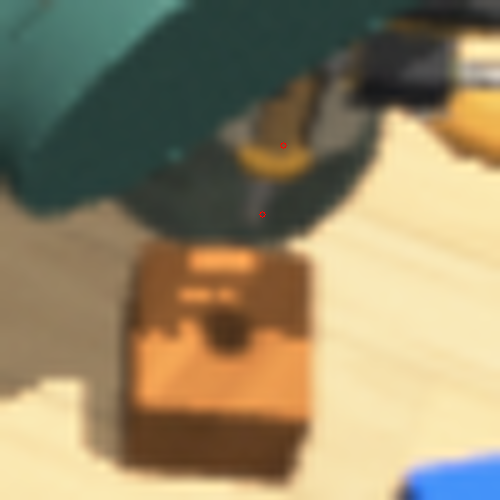

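```bash
python3 -m jog '{"dp":[[0,-0.1,-3],[0,-0.1,-6],[0,-0.1,-7.4],[0,-0.1,-8.5],[0,-0.1,-10],[0,-0.1,-11],[0,-0.1,-11]],"angular":[[0,0,0],[0,0,0],[0,0,0],[0,0,0],[0,0,0],[0,0,0],[0,0,0]]}';python3 -m jog '{"dp":[[0,0,-1],[0,0,-1.9],[0,0,-2.4],[0,0,-2.7],[0,0,-2.7]],"angular":[[0,0,0],[0,0,0],[0,0,0],[0,0,0],[0,0,0]]}'
```

```text
clock: 18.82
eef_pos: [0.5166, -0.292, 0.1272]
ee_rot: [-3.136, 0.003, 0.299]
ft_force: [0.3, -0.1, -1.2]
width: 0.0135
finger_force: 40.0
clock: 19.23
eef_pos: [0.5167, -0.2923, 0.1006]
ee_rot: [-3.137, 0.003, 0.299]
ft_force: [-0.5, 0.2, -0.6]
width: 0.0135
finger_force: 40.0
```

```bash
python3 -m jog '{"dp":[[0,0,-0.05],[0,0,-0.1],[0,0,-0.15],[0,0,-0.15]],"angular":[[0,0,0],[0,0,0],[0,0,0],[0,0,0]]}'
```

```text
clock: 19.57
eef_pos: [0.517, -0.2925, 0.0999]
ee_rot: [-3.138, 0.002, 0.299]
ft_force: [-0.1, -0.3, -0.4]
width: 0.0131
finger_force: 40.0
```

```bash
python3 -m jog '{"dp":[[0,0,-0.05],[0,0,-0.1],[0,0,-0.1]],"angular":[[0,0,0],[0,0,0],[0,0,0]]}';python3 -m jog '{"dp":[[0,0,-0.05],[0,0,-0.05],[0,0,-0.05]],"angular":[[0,0,0],[0,0,0],[0,0,0]]}'
```

```text
clock: 19.82
eef_pos: [0.517, -0.2925, 0.0989]
ee_rot: [-3.138, 0.002, 0.299]
ft_force: [-1.0, -0.7, 1.5]
width: 0.0136
finger_force: 40.0
clock: 20.07
eef_pos: [0.517, -0.2925, 0.0989]
ee_rot: [-3.138, 0.002, 0.299]
ft_force: [-2.0, 1.7, 6.2]
width: 0.0135
finger_force: 40.0
```

Seated (6 N reaction). Release and retract upward, clear of the crock.

```bash
python3 -m jog '{"dp":[[0,0,0],[0,0,0],[0,0,0],[0,0,0],[0,0,0]],"angular":[[0,0,0],[0,0,0],[0,0,0],[0,0,0],[0,0,0]]}' 0 10;python3 -m jog '{"dp":[[0,0,1],[0,0,3],[0,0,6],[0,0,9],[0,0,12],[0,0,15],[-4,-3,18],[-8,-6,20],[-12,-10,21],[-15,-14,21],[-17,-18,21],[-18,-22,21],[-20,-26,21],[-20,-30,21],[-20,-30,21]],"angular":[[0,0,0],[0,0,0],[0,0,0],[0,0,0],[0,0,0],[0,0,0],[0,0,0],[0,0,0],[0,0,0],[0,0,0],[0,0,0],[0,0,0],[0,0,0],[0,0,0],[0,0,0]]}'
python3 - <<'E'
from go import *
o=[]
for n in("side","top"):
    p,d=optics.grab_frame(n);p0=cv2.imread(f"pics/{n}0.png")
    for c in([.56,-.15,.06],):
        q=proj(n,[c])[0];x,y=int(q[0])-80,int(q[1])-60;o.append(cv2.resize(p[y:y+120,x:x+160,::-1],(400,300),interpolation=cv2.INTER_CUBIC));o.append(cv2.resize(p0[y:y+120,x:x+160],(400,300),interpolation=cv2.INTER_CUBIC))
cv2.imwrite("pics/c9.png",np.vstack([np.hstack(o[:2]),np.hstack(o[2:])]))
E
```

```text
clock: 20.48
eef_pos: [0.5169, -0.2924, 0.0981]
ee_rot: [-3.137, 0.002, 0.299]
ft_force: [0.5, 1.6, 0.1]
width: 0.0424
finger_force: 0.0
clock: 21.73
eef_pos: [0.3176, -0.5861, 0.3095]
ee_rot: [-3.139, 0.002, 0.298]
ft_force: [1.0, 0.3, 0.5]
width: 0.0466
finger_force: 0.0
```

View pics/c9.png

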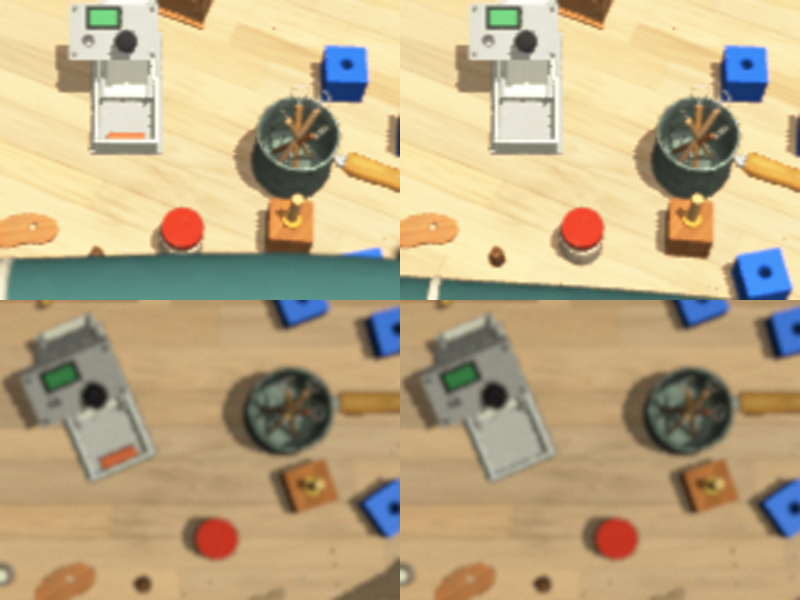

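The picture shows the bar in the tray (top crop, (118,457)), the knob home, the stylus upright in its stand (side crop, (295,210)), and nothing else moved.

```bash
python3 -c "
from station import sign_off;print(sign_off())"
```

```text
the job is handed in; nothing more can be done
None
```

I handed the job in at about 22 s: the bar is in the tray, the knob was guided home, the zero button was pressed to its stop, and the stylus is back upright in its own stand; the gauge, stylus and neighbouring items in the final view look unchanged, though the burnisher was outside that view.

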